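# Seat the temperature logger in the block's hidden well

## Task

Take the steel temperature logger out of the white stand, rest its tip gently on the top of the round aluminium heating block and slide it along, keeping light contact, until it drops into the unmarked sensor well. Push it gently down until its collar sits flush on the block, let go and leave it standing there upright; do not disturb anything else.

Things in the scene. Friction and masses are not known exactly. Their poses are not given: they have to be found in the camera images.
- logger: temperature logger, stainless steel, 85 mm tall, upright in one of the two holes of the stand: round pin 8 mm in diameter and 22 mm long at the bottom (foot chamfered 1.5 mm), then a collar 24 mm in diameter and 6 mm thick, then a smooth round handle 18 mm in diameter from 28 to 85 mm. About 0.09 kg. Origin at the centre of the pin's lower end, z up towards the handle. Hold it by the handle, about 58 mm above the lower end.
- tip (a point): centre of the lower end of the logger's pin (the logger's origin); the collar's underside is 22 mm above it
- stand: fixed white plastic stand, 50 x 140 x 45 mm high (x, y, z); origin at the centre of its underside. Two holes 10 mm in diameter and 30 mm deep in its top, 40 mm to either side of the centre along its y. The logger is in one, the tamper in the other; both hang by their collars on the stand's top, pin down.
- heater: fixed dry-block heater: dark housing 200 x 180 x 70 mm high (x, y, z), panel with knob and display on its -x side, carrying a round aluminium block, 140 mm in diameter, its flat top 102 mm above the heater's underside. Origin: centre of the underside. The block turns about its axis only against 0.6 N m friction (13 N sideways at the well). More than 18 N between logger and block harms the logger.
- face (a point): point fixed to the heater on the block's axis, level with the block's top at rest (102 mm above the heater's underside); axes are the heater's. In the block's centre here is a bore 30 mm in diameter, which holds the vial; apart from it and the sensor well the top is plain and flat.
- arc (a point): point fixed to the heater 45 mm towards its -x side from point face, same height: middle of the arc on which the sensor well lies. The well, a plain blind round hole 10 mm wide and 26 mm deep that takes the logger's pin, has its centre 45 mm from the block's axis, up to 1.2 rad (69 deg) round the axis to either side of this point; where on the arc changes each time and is not measured.
- platen (a joint): how far the block is pressed down, in m: 0 at rest, at most 0.008. The block is sprung: it stays up until pressed with about 2.5 N, then sinks 2 mm for each further newton, bottoms out hard at 8 mm (about 6.5 N), and comes back up when released.
- tamper: bystander, do not disturb: steel tamping pin in the other hole of the stand, the same pin and collar as the logger but a thin 8 mm stem with a flat round knob 32 mm wide on top, 75 mm tall; origin at its lower end
- vial: bystander, do not disturb: small glass vial with a white cap, 26 mm in diameter and 36 mm tall, standing in the central bore of the block, its top about 10 mm above the block's top; origin at the centre of its underside
- spatula: bystander, do not disturb: steel spatula 170 mm long, lying on the bench to the left of the heater; origin on its underside
- jar: bystander, do not disturb: amber jar 60 mm in diameter, 75 mm tall; origin at the centre of its underside
- dish: bystander, do not disturb: white ceramic dish 90 mm in diameter, 28 mm tall; origin at the centre of its underside
- flask: bystander, do not disturb: white plastic bottle 60 mm in diameter, 130 mm tall; origin at the centre of its underside
- die: bystander, do not disturb: dark steel ring 64 mm in diameter, 30 mm tall; origin at the centre of its underside
Things that resemble listed ones, but are neither listed nor needed, are in the scene too. What is shaped like the stand but orange or red is not meant.

How it is judged:
By the outcome, as a careful person would: the job done as asked, in the order asked, and still so for the second after the job is handed in, with the robot touching nothing.
It also fails if it takes over 61 s, if anything falls off the work surface, if the arm or the gripper's body presses on something with over 40 N, if the wrist force passes 120 N, or if a joint passes its speed limit or range.

## Robot

A 6-joint arm with a two-finger parallel gripper is mounted at the origin on the work surface. World frame = base frame: x ahead of the robot, y to its left, z up, the work surface at z = 0. Lengths are in mm, angles in rad, forces in N, time in s.
With the tool pointing down it reaches from about 275 to 825 mm from the base axis. Payload 5.2 kg.
Tool frame: the origin (TCP) lies at the very end of the fingers, on their centre line; the grasp point (between the pads) lies 19 mm behind it; z points along the fingers, y is the direction in which the jaws open and shut (so a half turn about z gives the same grasp; the last joint's range is limited). The gripper opens to 93 mm and grips with 3 to 60 N. Pads are 15 mm wide; open, the fingers measure 128 mm over their backs; the gripper's body (75 mm by 188 mm) begins 65 mm behind the grasp point.
Start: joints at [0.99, 0.259, 1.535, -0, 1.348, -0.203], TCP at [202.861, 511.226, 218.653] pointing down, gripper open.
Joint ranges: [-3.14, 3.14], [-0.91, 2.08], [0.19, 2.58], [-1.22, 4.36], [0.22, 2.71], [-3.12, 3.12]. Speed limits (rad/s): [2.57, 2.57, 3.14, 3.14, 3.14, 3.14].

## Interface

Orientations are given as [roll, pitch, yaw] about the fixed x, y, z axes, in that order (R = Rz(yaw) Ry(pitch) Rx(roll)).
In Python, from bench import robot gives the robot as it stands. The module is installed in compiled form; this text tells all that it offers. Calls block until the motion is done:
- robot.move_ptp(position, orientation): joint-space move of the TCP to a pose.
- robot.move_linear(position, ori=None, speed=150, f_stop=None): straight line of the TCP; ori=None keeps the orientation; speed is the mean speed in mm/s. With f_stop (N) it stops when the force on the tool has changed by that much, and returns True; else False.
- robot.move_j(angles): joint-space move.
- robot.move_gripper(opening): opening from 0.0 (shut) to 1.0 (fully open); the grip force is fixed at half the most; returns when the fingers have stopped.
- robot.sleep(seconds).
- robot.inverse_kinematics(position, orientation): joint angles nearest the present ones, or None.
- robot.get_image(name): name is "side" or "top" or "wrist"; returns a dict with "img" (480x640x3 uint8, blue, green, red), "fovy" (degrees; the focal length in pixels is half the picture's height over the tangent of half this angle, whatever the lens; pixels are square), "cx", "cy" (the principal point, pixels), "eye" and "orientation" of the camera in the world. Camera axes: x right, y down, z forward; pixel columns grow to the right and rows downward; lengths in mm; the calibration is good to about 2 mm. A picture is of the moment at which its call begins. There is no depth.
A pose or a line that the arm cannot do raises robot.MotionError and nothing moves.
- robot.hand_in(): hands the job in, once; it reports no verdict.
Readings, each from a call of its own:
- robot.current_t(): time.
- robot.current_qpos(): joint angles.
- robot.current_joint_vel(): joint speeds.
- robot.current_joint_efforts(): joint torques, N m.
- robot.current_tcp_pos(): TCP position.
- robot.current_eef_rot(): TCP orientation.
- robot.current_contact_force(): force on the tool from outside, world axes, zero at the start.
- robot.current_ft_torque(): the same for the moment, N m.
- robot.current_gripper_width(): opening from 0.0 (shut) to 1.0 (fully open).
Only numpy, scipy, OpenCV 4.12 (cv2) and the standard library are available. Lean on these libraries where they do the work, as an engineer would, in place of code of your own. Each camera call takes 0.05 s, during which the arm holds its last target.

## Working session

There is one attempt and no reset: what is moved stays moved. The work goes in short steps, each a Python script; the robot and the scene stay as the last script left them, time stands still between calls to the robot, and variables do not carry over. Pictures are saved under pics/ and viewed, and the job is handed in when it is done.

```bash
mkdir -p pics; ls; python3 - <<'E'
from bench import robot
import cv2
for n in ["side","top","wrist"]:
    d=robot.get_image(n); cv2.imwrite(f"pics/{n}0.png",d["img"])
    print(n,d["fovy"],d["cx"],d["cy"],d["eye"],d["orientation"])
print(robot.current_t(),robot.current_eef_rot(),robot.current_gripper_width())
E
```

```text
pics
side 48.25095876787248 323.3301514182775 246.02281262619223 [ 168.6635349  -739.43508545  854.90964824] [-2.3019357  -0.02118938 -0.44892785]
top 54.407861930506456 313.6722450756786 237.9675079001295 [ 381.87488434   25.12693745 1070.74811492] [-2.94367883 -0.00364806 -1.5919954 ]
wrist 69.49530282827567 319.571727930884 237.20170121664898 [130.59325543 539.17936374 383.50675927] [2.86280746 0.00347967 1.19191981]
0.15 [-3.14021302e+00 -2.91525096e-04  2.76378119e+00] 0.9978170701733367
```

View pics/side0.png

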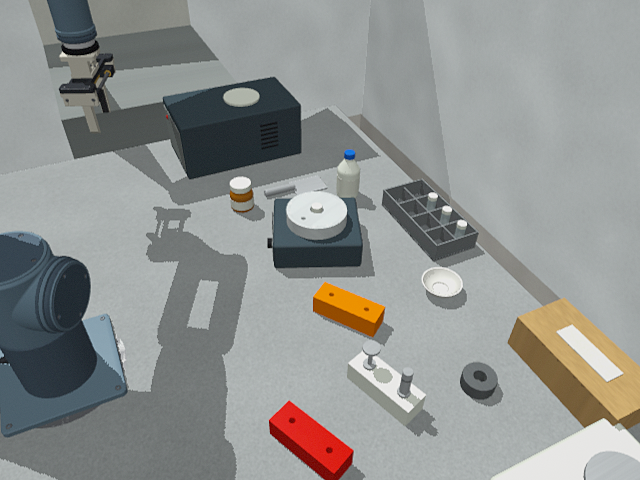

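View pics/top0.png

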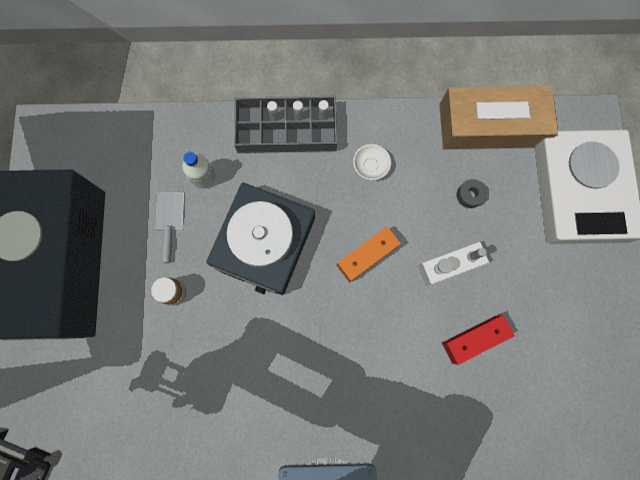

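View pics/wrist0.png

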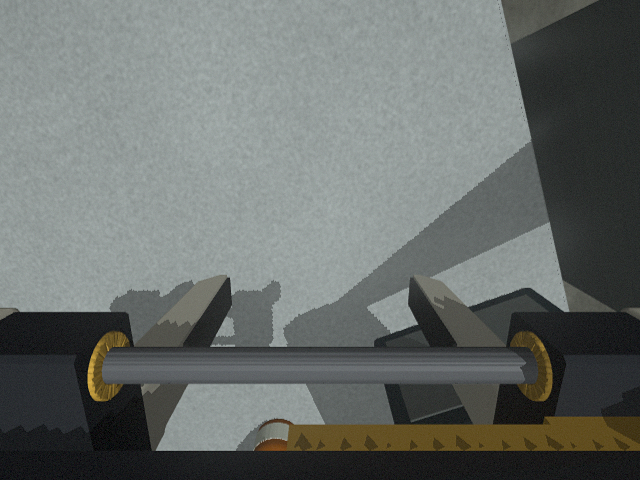

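The side view shows the white stand at about (385,385), with the flat-knob tamper at (371,355) and the plain-handled logger at (406,382). The top view shows the stand at (457,262), the tamper at (446,265), the logger at (480,253), the block at (260,233), and a dark dot at (268,252) that could be the well. The orange stand (369,254) and red stand (479,338) are decoys. I'll enlarge these areas to confirm.

```bash
cat > h.py <<'E'
import numpy as np, cv2
from scipy.spatial.transform import Rotation as Ro
def K(d):
    f=240/np.tan(np.radians(d["fovy"])/2); return f
def ray(d,u,v):
    f=K(d); r=np.array([(u-d["cx"])/f,(v-d["cy"])/f,1.0])
    R=Ro.from_euler("xyz",d["orientation"]).as_matrix()
    return np.array(d["eye"]),R@r
def onplane(d,u,v,z):
    e,r=ray(d,u,v); return e+r*(z-e[2])/r[2]
def proj(d,p):
    R=Ro.from_euler("xyz",d["orientation"]).as_matrix()
    c=R.T@(np.array(p)-np.array(d["eye"])); f=K(d)
    return d["cx"]+f*c[0]/c[2], d["cy"]+f*c[1]/c[2]
def tri(d1,p1,d2,p2):
    e1,r1=ray(d1,*p1); e2,r2=ray(d2,*p2)
    A=np.stack([r1,-r2],1); s=np.linalg.lstsq(A,e2-e1,rcond=None)[0]
    a=e1+s[0]*r1;b=e2+s[1]*r2
    return (a+b)/2,np.linalg.norm(a-b)
E
python3 - <<'E'
import cv2,numpy as np
t=cv2.imread("pics/top0.png");s=cv2.imread("pics/side0.png")
c=lambda im,x,y,w,h,k:cv2.resize(im[y:y+h,x:x+w],(w*k,h*k),interpolation=cv2.INTER_CUBIC)
a=c(t,410,230,100,60,4);b=c(t,215,190,100,75,4)
e=c(s,340,335,100,90,4)[:300];f=c(s,270,185,100,75,4)
cv2.imwrite("pics/crop0.png",np.vstack([np.hstack([np.vstack([a,np.zeros((60,400,3),np.uint8)]),b]),np.hstack([e,f])]))
E
```

```text
(no output)
```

View pics/crop0.png

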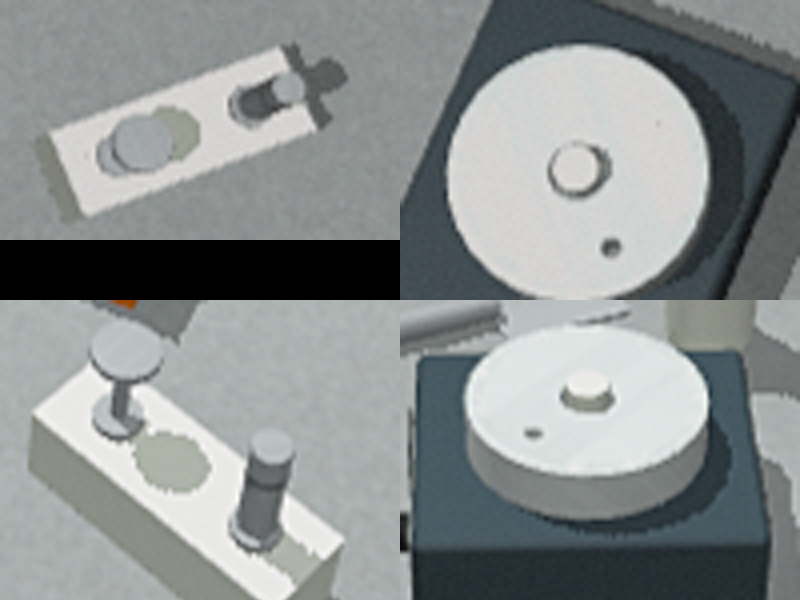

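The crop settles it. The logger has the smooth 18 mm handle (top view 480,253) and the other pin is the knobbed tamper. The well is a single dark hole at top (267.8,251.8) and side (303,218). Next I'll measure them with masks.

```bash
python3 - <<'E'
from bench import robot
from h import *
dt=robot.get_image("top");ds=robot.get_image("side")
def mask(d,box,thr=185):
    x,y,w,h=box; m=np.zeros((480,640),np.uint8)
    g=d["img"].min(2); m[y:y+h,x:x+w]=(g[y:y+h,x:x+w]>thr)*255; return m
# block, top view
m=mask(dt,(215,190,90,85)); cs,_=cv2.findContours(m,0,1); c=max(cs,key=cv2.contourArea)
h=cv2.convexHull(c).reshape(-1,2).astype(float)
P=np.array([onplane(dt,u,v,102)[:2] for u,v in h])
A=np.c_[2*P,np.ones(len(P))];s=np.linalg.lstsq(A,(P**2).sum(1),rcond=None)[0]
ctr=s[:2];print("block ctr",ctr,"r",np.sqrt(s[2]+ctr@ctr),"px",proj(dt,[*ctr,102]),"side px",proj(ds,[*ctr,102]))
for n,d,(x,y,w,hh) in (("top",dt,(262,246,12,12)),("side",ds,(297,213,12,9))):
    g=d["img"][y:y+hh,x:x+w].mean(2); bg=np.percentile(g,80); W=np.clip(bg-g-15,0,None)
    yy,xx=np.mgrid[y:y+hh,x:x+w]; u=(W*xx).sum()/W.sum();v=(W*yy).sum()/W.sum()
    p=onplane(d,u,v,102);print(n,"well",u,v,p,"r",np.linalg.norm(p[:2]-ctr))
# housing mask top (dark bluish)
im=dt["img"].astype(int)
hm=((im.max(2)<90)).astype(np.uint8)*255; z=np.zeros_like(hm); z[180:298,200:320]=hm[180:298,200:320]
cs,_=cv2.findContours(z,0,1);c=max(cs,key=cv2.contourArea);print("housing rect",cv2.minAreaRect(c))
# stand
for n,d,box in (("top",dt,(415,235,85,55)),):
    m=mask(d,box,170);m=cv2.morphologyEx(m,cv2.MORPH_CLOSE,np.ones((9,9)))
    cs,_=cv2.findContours(m,0,1);c=max(cs,key=cv2.contourArea);r=cv2.minAreaRect(c);bp=cv2.boxPoints(r)
    Q=np.array([onplane(d,u,v,45)[:2] for u,v in bp]);print("stand",r,Q,Q.mean(0))
print("logger tri",tri(dt,(410+289/4,230+86/4),ds,(340+271/4,335+(445-300)/4)))
print("topz", onplane(dt,410+289/4,230+86/4,45+63), onplane(ds,340+271/4,335+(445-300)/4,108))
E
```

```text
block ctr [589.78786055 133.19449065] r 68.1234614350919 px (np.float64(258.9628510557952), np.float64(232.70102137315953)) side px (np.float64(316.64097817643767), np.float64(208.10017160720054))
top well 267.2153669285304 251.37286836558724 [549.27963224 115.77522156 102.        ] r 44.09475587394995
side well 302.8125894134477 217.97043395326654 [546.37626397 113.42079703 102.        ] r 47.70288960263607
housing rect ((261.61480712890625, 237.4701690673828), (84.71223449707031, 94.29603576660156), 22.30620574951172)
stand ((455.23291015625, 262.2876892089844), (23.174150466918945, 62.265899658203125), 69.44395446777344) [[ 527.31046115 -222.19663486]
 [ 574.00652831 -356.25081816]
 [ 524.62755449 -369.85077811]
 [ 478.83324988 -236.88271066]] [ 526.19444846 -296.29523545]
logger tri (array([ 538.09619734, -334.65505003,  107.35207094]), np.float64(1.5219661223281673))
topz [ 538.71338838 -334.73822567  108.        ] [ 536.98616822 -334.86852056  108.        ]
```

```bash
python3 - <<'E'
from bench import robot
from h import *
L=[537.9,-334.7]; yaw=1.89
robot.move_ptp([*L,190],[np.pi,0,yaw])
robot.move_gripper(0.6)
print(robot.current_t(),robot.current_tcp_pos(),robot.current_contact_force())
d=robot.get_image("wrist");im=d["img"].copy()
for z in(51,108):
    u,v=proj(d,[*L,z]);print(z,u,v)
    cv2.drawMarker(im,(int(u),int(v)),(0,0,255),0,12,1)
cv2.imwrite("pics/w1.png",im)
E
```

```text
4.2167 [ 537.86629194 -334.75398201  189.97739097] [ 0.25225398  1.19543179 -0.26675418]
51 321.1573037983215 225.53702577380346
108 321.34856671309456 244.16463828260152
```

View pics/w1.png

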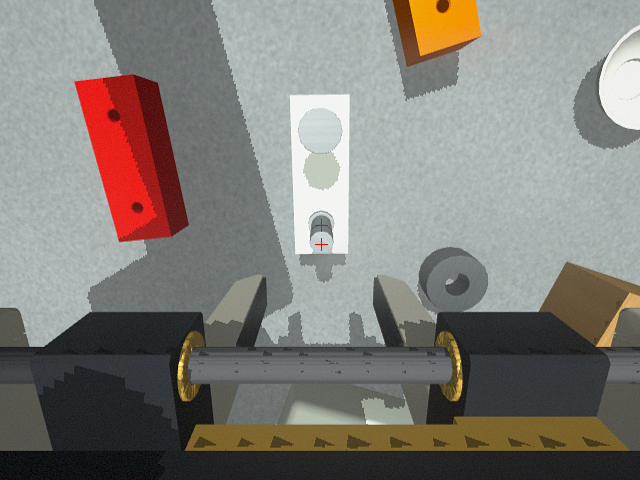

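The wrist view has the logger's top at about (321,241), next to the predicted (321,244). The stand is square to the jaws. I'll refine this in a crop.

```bash
python3 - <<'E'
from bench import robot
from h import *
d=robot.get_image("wrist");im=d["img"]
cv2.imwrite("pics/w1c.png",cv2.resize(im[195:265,285:365],None,fx=8,fy=8,interpolation=cv2.INTER_NEAREST))
E
```

```text
(no output)
```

View pics/w1c.png

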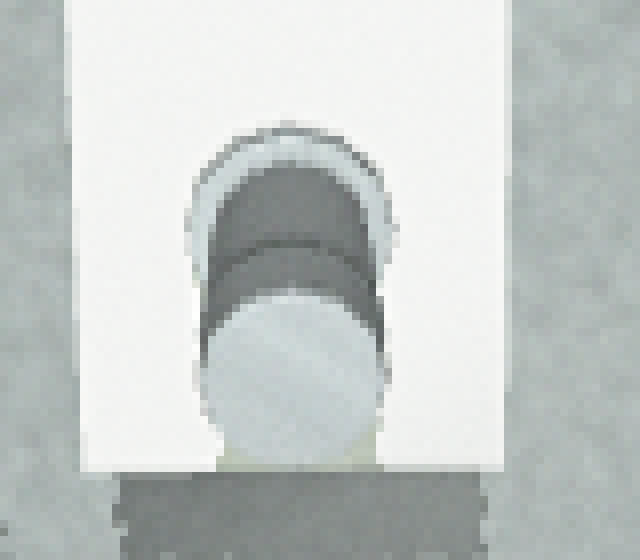

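```bash
python3 - <<'E'
from bench import robot
from h import *
d=robot.get_image("wrist")
p=onplane(d,321.6,242.1,108)[:2]; print(p)
L=(2*np.array([537.9,-334.7])+p)/3; print(L)
o=[np.pi,0,1.89]
robot.move_linear([*L,62],o,speed=120,f_stop=15)
print(robot.current_tcp_pos(),robot.current_contact_force())
robot.move_gripper(0.0)
print(robot.current_gripper_width()*93,robot.current_tcp_pos(),robot.current_contact_force(),robot.current_ft_torque())
print(robot.move_linear([*L,125],None,speed=80,f_stop=15))
robot.sleep(.2)
print(robot.current_t(),robot.current_tcp_pos(),robot.current_contact_force(),robot.current_ft_torque(),robot.current_gripper_width()*93)
for n in("side","wrist"):
    d=robot.get_image(n);cv2.imwrite(f"pics/{n}2.png",d["img"])
E
python3 -c "
import cv2,numpy as np
s=cv2.imread('pics/side2.png')[300:440,320:460];w=cv2.imread('pics/wrist2.png')
cv2.imwrite('pics/c2.png',np.hstack([cv2.resize(s,(400,400)),cv2.resize(w[190:390,220:420],(400,400))]))"
```

```text
[ 537.57720485 -333.0985819 ]
[ 537.79240162 -334.16619397]
[ 538.31953122 -334.63098716   62.89742091] [ 0.3841768   0.04163488 -0.24094638]
17.848507864495456 [ 537.88003107 -334.16239894   62.08929415] [ 0.04718629 -0.15749854  0.75209832] [-0.02278828  0.02973433  0.03356445]
False
7.4167 [ 537.49533163 -333.91377143  124.28196859] [-0.45098593 -0.04422152 -0.83167537] [-0.02552478  0.13292817  0.02606928] 17.41826916449915
```

View pics/c2.png

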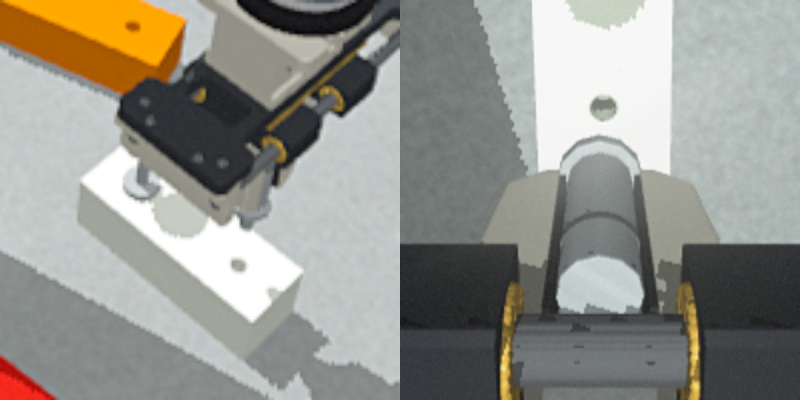

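The wrist view shows the logger held upright, with the empty hole below at about (321,243) in image coordinates. The tamper is undisturbed. I'll move to a hover over the block and measure the well with the wrist camera.

```bash
python3 - <<'E'
from bench import robot
from h import *
p=robot.current_tcp_pos()
robot.move_linear([p[0],p[1],200],None,speed=200)
robot.move_ptp([535,75,215],[np.pi,0,.406])
robot.sleep(.2)
print(robot.current_t(),robot.current_tcp_pos(),robot.current_contact_force(),robot.current_ft_torque())
for n in("side","wrist","top"):
    d=robot.get_image(n);cv2.imwrite(f"pics/{n}3.png",d["img"])
    print(n,proj(d,[548,114.5,102]))
E
```

```text
10.1 [535.14961721  74.46941788 214.86425776] [ 0.27319652  0.07437345 -1.51785828] [-0.03170223  0.12055385 -0.05763294]
side (np.float64(303.27916648184265), np.float64(217.5059198488609))
wrist (np.float64(280.554300710715), np.float64(199.2269526933383))
top (np.float64(267.8231578190724), np.float64(251.96055284820562))
```

View pics/wrist3.png

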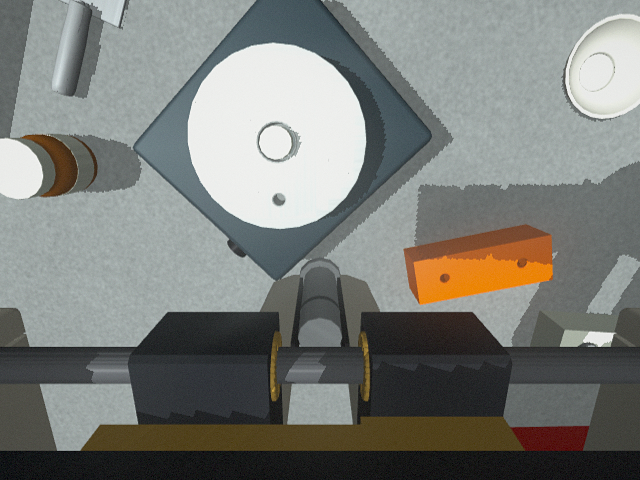

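View pics/side3.png

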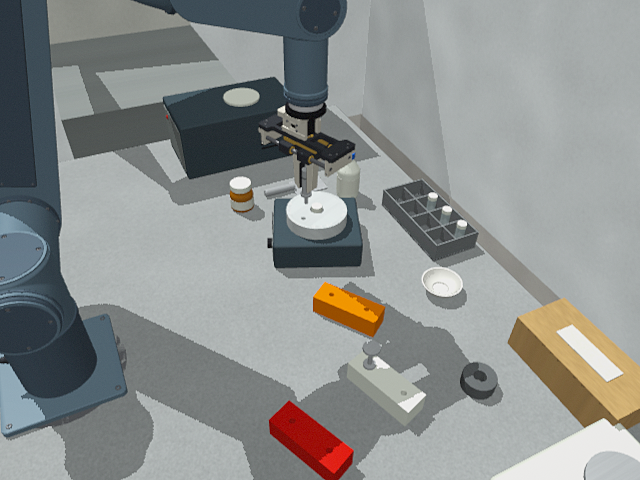

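The wrist view shows the block centred near (277,136), the well at (279,199) and the vial at (276,141), with the logger hanging below the fingers. Predicted well (280.6,199.2) agrees to about 2 px.

```bash
python3 - <<'E'
from bench import robot
from h import *
d=robot.get_image("wrist");g=d["img"].min(2)
m=np.zeros((480,640),np.uint8);m[30:240,170:380]=(g[30:240,170:380]>170)*255
cs,_=cv2.findContours(m,0,1);c=max(cs,key=cv2.contourArea)
P=np.array([onplane(d,u,v,102)[:2] for u,v in cv2.convexHull(c).reshape(-1,2).astype(float)])
A=np.c_[2*P,np.ones(len(P))];s=np.linalg.lstsq(A,(P**2).sum(1),rcond=None)[0];ctr=s[:2]
res=np.linalg.norm(P-ctr,axis=1)
print(ctr,np.sqrt(s[2]+ctr@ctr),res.min(),res.max())
x,y,w,h=270,190,19,19
q=d["img"][y:y+h,x:x+w].mean(2);W=np.clip(np.percentile(q,80)-q-15,0,None);yy,xx=np.mgrid[y:y+h,x:x+w]
u,v=(W*xx).sum()/W.sum(),(W*yy).sum()/W.sum();p=onplane(d,u,v,102)[:2]
print(u,v,p,p-ctr,np.linalg.norm(p-ctr))
# logger tip/collar line check
for z in (0,22,28):
    tp=robot.current_tcp_pos();print(proj(d,[tp[0],tp[1],tp[2]-39+z]))
cv2.imwrite("pics/w3c.png",cv2.resize(d["img"][245:355,275:365],None,fx=5,fy=5,interpolation=cv2.INTER_NEAREST))
E
```

```text
[588.45819281 133.68058888] 68.99488525603194 68.77087690046685 69.3574652406107
278.29450781228314 199.618655121694 [546.92560152 116.23030845] [-41.53259129 -17.45028044] 45.049621827454985
(np.float64(319.4948710949072), np.float64(262.9508473549667))
(np.float64(319.5148629151621), np.float64(276.4954360521938))
(np.float64(319.5210839098456), np.float64(280.7102005508875))
```

View pics/w3c.png

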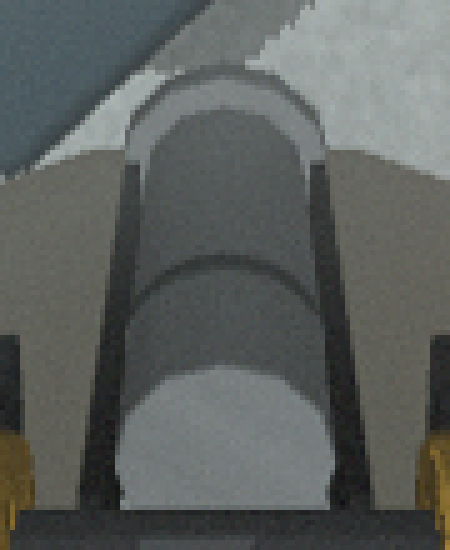

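The three views agree on the well to within about 1.5 mm: wrist (546.9,116.2), top (549.3,115.8), side (546.4,113.4). The mean is (547.5,115.1). The collar shows the logger upright and centred in the grip. I'll touch down about 20 mm along the arc from the well.

```bash
cat > c.py <<'E'
from bench import robot
from h import *
C=np.array([589.1,133.4]); Wl=np.array([547.5,115.1])
a0=np.arctan2(*(Wl-C)[::-1])
def pt(s,dr=0): # s: mm along the arc from estimated well
    a=a0+s/45; return C+(45+dr)*np.array([np.cos(a),np.sin(a)])
def F(n=6):
    v=[]
    for _ in range(n): v.append(robot.current_contact_force()); robot.sleep(.01)
    return np.mean(v,0)
E
python3 - <<'E'
from c import *
np.set_printoptions(precision=2,suppress=True)
s=20; P=pt(s)
robot.move_ptp([*P,165],[np.pi,0,.406]); robot.sleep(.3)
v=np.array([(robot.current_contact_force(),robot.sleep(.01))[0] for _ in range(15)]);f0=v.mean(0);print("f0",f0,"sd",v.std(0))
np.save("f0.npy",f0)
robot.move_linear([*P,147],None,speed=30,f_stop=3)
print(robot.current_tcp_pos(),F()-f0)
r=robot.move_linear([*P,136],None,speed=5,f_stop=2)
print(r,robot.current_t(),robot.current_tcp_pos(),F()-f0)
E
```

```text
f0 [-0.02 -0.13 -1.11] sd [0.4  0.51 0.49]
[559.77  99.34 146.99] [ 0.24  0.17 -0.64]
True 13.1583 [559.57  99.25 140.41] [1.01 0.11 3.31]
```

```bash
cat > slide.py <<'E'
import sys
from c import *
np.set_printoptions(precision=2,suppress=True)
f0=np.load("f0.npy")
s,end,dr,z=map(float,sys.argv[1:5]); st=-3 if end<s else 3
while (s-end)*st<0:
    s+=st
    r=robot.move_linear([*pt(s,dr),z],None,speed=9,f_stop=2.2)
    f=F(8)-f0; p=np.array(robot.current_tcp_pos())
    print("s%.1f"%s,r,"t%.2f"%robot.current_t(),p,f)
    if f[2]<1.2 or f[2]>6 or np.hypot(f[0],f[1])>5: print("EVENT");break
E
python3 slide.py 20 -8 0 139.7
```

```text
s17.0 False t13.70 [557.58 101.35 139.74] [ 1.15 -0.77  2.95]
s14.0 False t14.25 [555.23 103.67 139.64] [ 0.43 -0.32  3.3 ]
s11.0 False t14.80 [553.41 105.94 139.69] [ 0.73 -0.84  3.34]
s8.0 False t15.35 [551.64 108.39 139.65] [ 0.58 -0.54  3.15]
s5.0 False t15.90 [550.09 110.95 139.7 ] [ 0.48 -0.77  3.48]
s2.0 False t16.45 [548.13 114.08 139.36] [-0.44  1.77  2.44]
s-1.0 True t16.77 [547.12 114.82 138.51] [-0.14  0.12 -0.11]
EVENT
```

The contact force fell from 3.3 N to 0 at the expected place, and the tip dropped. I'll check by lowering gently.

```bash
python3 - <<'E'
from c import *
np.set_printoptions(precision=2,suppress=True)
f0=np.load("f0.npy"); p=robot.current_tcp_pos()
for z in (134,129):
    r=robot.move_linear([p[0],p[1],z],None,speed=10,f_stop=3)
    print(r,robot.current_t(),np.array(robot.current_tcp_pos()),F(8)-f0)
    if r: break
E
```

```text
False 17.4167 [547.06 114.85 133.91] [-0.02  0.94 -0.2 ]
False 18.1333 [547.08 114.84 128.92] [ 0.19  0.5  -0.45]
```

```bash
python3 - <<'E'
from c import *
np.set_printoptions(precision=2,suppress=True)
f0=np.load("f0.npy"); p=robot.current_tcp_pos()
for z,v in ((122,10),(116.5,5)):
    r=robot.move_linear([p[0],p[1],z],None,speed=v,f_stop=2.2)
    print(r,robot.current_t(),np.array(robot.current_tcp_pos()),F(12)-f0)
    if r: break
for n in("side","wrist"):
    d=robot.get_image(n);cv2.imwrite(f"pics/{n}4.png",d["img"])
w=cv2.imread('pics/wrist4.png')[160:360,220:420];s=cv2.imread('pics/side4.png')[150:250,260:360]
cv2.imwrite('pics/c4.png',np.hstack([cv2.resize(s,(400,400)),cv2.resize(w,(400,400))]))
E
```

```text
False 19.05 [547.06 114.85 121.96] [ 0.29  0.58 -0.22]
True 19.8417 [547.   114.84 118.54] [ 1.14 -0.03  2.91]
```

View pics/c4.png

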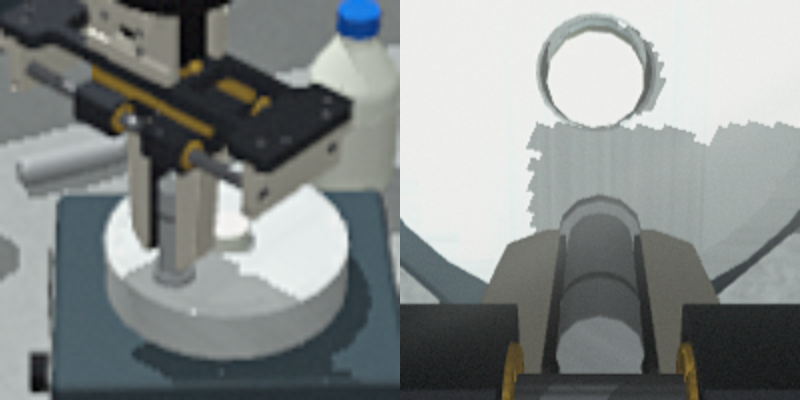

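The collar is on the block at z 118.5, which is 22 mm below first contact, with 2.9 N. I'll release and retreat straight up.

```bash
python3 - <<'E'
from c import *
np.set_printoptions(precision=2,suppress=True)
p=robot.current_tcp_pos()
robot.move_gripper(0.55); robot.sleep(.2)
print(robot.current_gripper_width(),F(12)-np.load("f0.npy"))
robot.move_linear([p[0],p[1],250],None,speed=90)
robot.move_ptp([400,0,330],[np.pi,0,.406]); robot.sleep(.3)
print(robot.current_t())
D={}
for n in("side","top"):
    d=robot.get_image(n);cv2.imwrite(f"pics/{n}5.png",d["img"]);D[n]=d
    for z in(102,108,165):print(n,z,proj(d,[547.1,114.9,z]))
s=D["side"]["img"][150:250,260:360];t=D["top"]["img"][180:280,210:310]
cv2.imwrite('pics/c5.png',np.hstack([cv2.resize(s,(400,400),interpolation=cv2.INTER_CUBIC),cv2.resize(t,(400,400),interpolation=cv2.INTER_CUBIC)]))
E
```

```text
0.5508701558693626 [-0.01 -0.09  0.92]
23.825
side 102 (np.float64(302.8380929352514), np.float64(217.5071383336641))
side 108 (np.float64(302.8264008835996), np.float64(215.40626911473743))
side 165 (np.float64(302.7112831354521), np.float64(194.72150472625884))
top 102 (np.float64(267.63360650394964), np.float64(252.38658666112494))
top 108 (np.float64(267.3665035018223), np.float64(251.9089832981484))
top 165 (np.float64(264.65862514236375), np.float64(247.06706163980644))
```

View pics/c5.png

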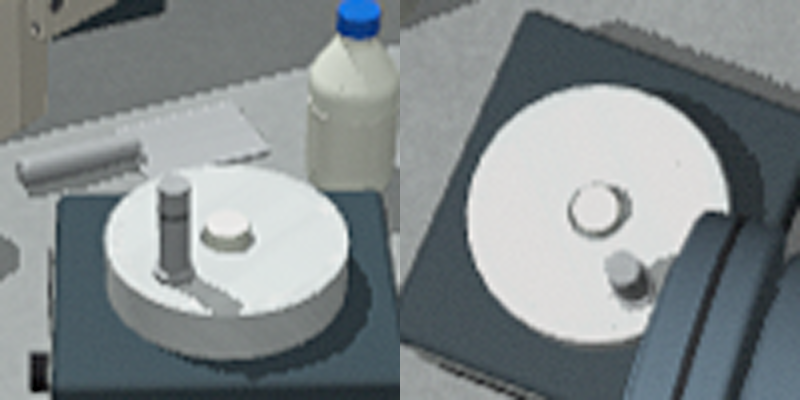

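View pics/side5.png

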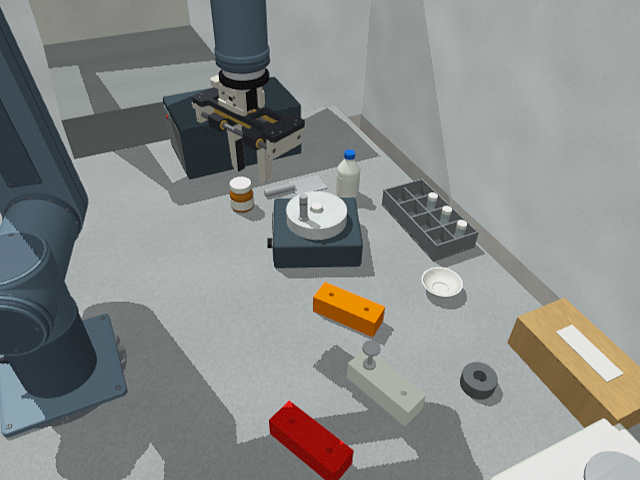

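The side view shows the logger upright in the well, with its base at about (303,217) and its top at (303,196) against a predicted 195. The collar is on the block and everything else is where it was, with the arm clear.

```bash
python3 -c "
from bench import robot
robot.hand_in(); print(robot.current_t())"
```

```text
the job is handed in; nothing more can be done
the job is handed in; nothing more can be done
```

The logger is standing upright in the sensor well with its collar on the block, and I handed the job in at about 24 s of the 61 s allowed.

- **Slide:** I touched the tip down on the block about 20 mm along the arc from the well and slid it at roughly 3 N. It dropped in at about (547, 115), where the contact force went to zero.
- **Seating:** I pushed down gently until the collar met the block, at about 2.9 N. The gripper was then 22 mm lower than at first contact, which is the pin's length. I let go and moved clear.
- **Last checks:** The final pictures show the logger upright, and its top is within about 1 px of where a fully seated logger should appear. The vial, tamper and other items look unmoved.
- **Disagreements:** The three cameras differed by 2 to 3 mm on where the well was. The force readings had about 0.5 N of noise, so the contact forces above are approximate.

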